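# Put the table set back in its wooden stands

## Task

Put the table set away, each piece in the wooden stand made for its shape: the teaspoon in the long rest, the jar in the wide round stand, the shaker in the narrow round stand and the bottle in the oblong tray. Work from the lowest piece to the tallest, so teaspoon, jar, shaker, bottle, and set each one gently down inside the rim, the spoon lying flat and the others upright. Do not tip any of them over or disturb the two steel mills.

Things in the scene. Friction and masses are not known exactly. Their poses are not given: they have to be found in the camera images.
- spoon: Loose steel teaspoon, 130 x 26 x 11 mm, lying flat on the worktop. Origin at the centre of its underside, x along its length. It can be gripped across its width (y) at the middle, where it is narrower than 26 mm. About 30 g.
- jar: Loose empty clear glass jar with a yellow screw lid (fixed on), round, 58 mm in diameter, 75 mm high (lid 55 mm wide, top 14 mm). Origin at the centre of its underside, z up. About 120 g.
- shaker: Loose round shaker of clear glass with a grey domed top, 44 mm in diameter, 90 mm high, the straight body reaching 70 mm up. Origin at the centre of its underside, z up. About 100 g.
- bottle: Loose white-capped syrup bottle of oblong section, 49 mm along its x, 68 mm along its y, 168 mm high (cap from 140 mm up, 44 x 56 mm; it can be gripped across its x just below the cap). Origin at the centre of its underside, z up. About 520 g. Both ways round are the same.
- spoon_rest: Long, narrow rest of dark wood with a cork floor, fixed to the worktop, 174 x 66 mm outside: floor 154 (along its x) x 46 mm (y), 6 mm above the worktop, rim 10 mm wide and 14 mm above the worktop. Both long rims are cut away over the middle 80 mm so that fingers can go down there. Origin at the centre of its underside. The place of the teaspoon, either way round.
- jar_stand: The wider of two round stands of dark wood with a cork floor, fixed to the worktop: outside 94 mm, well 76 mm in diameter, well floor 6 mm and rim 14 mm above the worktop. Origin at the centre of its underside. The place of the jar.
- shaker_stand: The narrower of two round stands of dark wood with a cork floor, fixed to the worktop: outside 78 mm, well 60 mm in diameter, well floor 6 mm and rim 14 mm above the worktop. Origin at the centre of its underside. The place of the shaker.
- bottle_tray: Oblong tray of dark wood with a cork floor, fixed to the worktop, outside 86 x 106 mm: floor 66 mm (along its x) x 86 mm (y), 6 mm above the worktop, rim 14 mm above the worktop. Origin at the centre of its underside. The place of the bottle, its long side along the tray's long side.
- mill_a: Bystander: steel mill, 51 mm in diameter, 220 mm high, standing loose behind the stands. Origin at the centre of its underside, z up. Leave it where it stands.
- mill_b: Bystander: a second steel mill, the same size, standing loose behind the stands, farther to the left. Origin at the centre of its underside, z up. Leave it where it stands.
Mind the look-alikes: they are no part of the job. Several things have the shape of the spoon; the one meant has the colours described above.

How it is judged (in metres and radians):
On the way, in this order (a step that is already met when the one before it is completed fails the run):
1. the teaspoon lies in its long rest (horizontal distance between spoon and spoon_rest below 0.018 m and z of spoon in the frame of spoon_rest below 0.01 m and angle between spoon's own z axis and vertical below 0.15 rad and angle between the x axis of spoon and the x axis of spoon_rest, either way round below 0.3 rad), for 0.2 s.
2. then the jar stands in the wide round stand (horizontal distance between jar and jar_stand below 0.015 m and z of jar in the frame of jar_stand below 0.01 m and angle between jar's own z axis and vertical below 0.15 rad), for 0.2 s.
3. then the shaker stands in the narrow round stand (horizontal distance between shaker and shaker_stand below 0.015 m and z of shaker in the frame of shaker_stand below 0.01 m and angle between shaker's own z axis and vertical below 0.15 rad), for 0.2 s.
4. last, the bottle stands in the oblong tray (horizontal distance between bottle and bottle_tray below 0.015 m and z of bottle in the frame of bottle_tray below 0.01 m and angle between bottle's own z axis and vertical below 0.15 rad), for 0.2 s.
At the end, for the whole second after the job is handed in: Each piece is on the floor of its own stand (underside under 10 mm above the stand's), let go and at rest: jar, shaker, bottle within 15 mm of the stand's centre, upright within 0.15 rad; the teaspoon flat, within 18 mm of its rest's centre and 0.3 rad of its length (all of step 1 and all of step 2 and all of step 3 and all of step 4 and linear speed of each of spoon, jar, shaker, bottle below 0.02 m/s and contact force between the fingers and spoon below 0.3 N and contact force between the fingers and jar below 0.3 N and contact force between the fingers and shaker below 0.3 N and contact force between the fingers and bottle below 0.3 N); the robot touches nothing.
It fails at once if a steel mill is knocked or pushed more than 20 mm from its place (distance of any of mill_a, mill_b from where it was at the start of the episode above 0.02 m).
It fails at once if the jar, shaker or bottle is tipped over (angle between any of jar, shaker, bottle's own z axis and vertical above 0.6 rad).
It fails at once if a piece is dropped or slammed into its stand (faster than 0.7 m/s there) ((linear speed of spoon above 0.7 m/s and horizontal distance between spoon and spoon_rest below 0.03 m) or (linear speed of jar above 0.7 m/s and horizontal distance between jar and jar_stand below 0.03 m) or (linear speed of shaker above 0.7 m/s and horizontal distance between shaker and shaker_stand below 0.03 m) or (linear speed of bottle above 0.7 m/s and horizontal distance between bottle and bottle_tray below 0.03 m)).
It also fails if it takes over 109 s, if anything falls off the work surface, if the arm or the gripper's body presses on something with over 40 N, if the wrist force passes 120 N, or if a joint passes its speed limit or range.

## Robot

A 6-joint arm with a two-finger parallel gripper is mounted at the origin on the work surface; the furniture and walls round the work are solid. World frame = base frame: x ahead of the robot, y to its left, z up, the work surface at z = 0. Lengths are in m, angles in degrees, forces in N, time in s.
With the tool pointing down it reaches from about 0.325 to 0.85 m from the base axis. Payload 15.5 kg.
Tool frame: the origin (TCP) lies midway between the tips of the shut fingers; the grasp point (between the pads) lies 19 mm behind it; y points along the fingers, x is the direction in which the jaws open and shut, and the axes are right-handed (so a half turn about y gives the same grasp; the last joint's range is limited). The gripper opens to 91 mm and grips with 3 to 60 N. Pads are 32 mm wide; open, the fingers measure 118 mm over their backs; the gripper's body (76 mm by 178 mm) begins 60 mm behind the grasp point.
Start: joints at [-71.878, 28.281, 77.091, -0, 74.628, -5.472], TCP at [0.25, -0.573, 0.214] pointing down, gripper open.
Joint ranges: [-166.48, 166.48], [-47.26, 123.95], [12.59, 153.08], [-70.14, 250.14], [6.76, 159.57], [-176.63, 176.63]. Speed limits (degrees/s): [108.29, 108.29, 147.25, 172.46, 172.46, 172.46].

## Interface

Orientations are given as a 3x3 rotation matrix whose columns are the frame's x, y, z axes.
In Python, from bench import ctrl gives the robot as it stands. The module is installed in compiled form; this text tells all that it offers. Calls block until the motion is done:
- ctrl.goto(position, orientation): joint-space move of the TCP to a pose.
- ctrl.move_l(position, vel=0.15, ori=None, contact_N=None): straight line of the TCP; ori=None keeps the orientation; vel is the mean speed in m/s. With contact_N (N) it stops when the force on the tool has changed by that much, and returns True; else False.
- ctrl.movej(angles): joint-space move.
- ctrl.command_gripper(opening): opening from 0.0 (shut) to 1.0 (fully open); the grip force is fixed at half the most; returns when the fingers have stopped.
- ctrl.sleep(seconds).
- ctrl.ik(position, orientation): joint angles nearest the present ones, or None.
- ctrl.read_camera(name): name is "scene" or "top"; returns the picture (420x560x3 uint8, blue, green, red); there is no depth.
- ctrl.camera_params(name): a dict with "fx", "fy", "cx", "cy" (pixels), "pose" (4x4, takes a point from camera to world coordinates). Camera axes: x right, y up, looking along -z (the intrinsics and any distortion apply to the point x, -y, -z); pixel columns grow to the right and rows downward; lengths in m; the calibration is good to about 2 mm. A picture is of the moment at which its call begins. camera_params takes no time and is no camera call.
A pose or a line that the arm cannot do raises ctrl.MotionError and nothing moves.
- ctrl.sign_off(): hands the job in, once; it reports no verdict.
Readings, each from a call of its own:
- ctrl.current_t(): time.
- ctrl.current_q(): joint angles.
- ctrl.current_dq(): joint speeds.
- ctrl.current_effort(): joint torques, N m.
- ctrl.current_tool_pos(): TCP position.
- ctrl.current_eef_rot(): TCP orientation.
- ctrl.current_contact_force(): force on the tool from outside, world axes, zero at the start.
- ctrl.current_wrist_torque(): the same for the moment, N m.
- ctrl.current_grip_width(): opening from 0.0 (shut) to 1.0 (fully open).
Only numpy, scipy, OpenCV 4.12 (cv2) and the standard library are available. Lean on these libraries where they do the work, as an engineer would, in place of code of your own. Each camera call takes 0.05 s, during which the arm holds its last target. There are 200 camera calls.

## Working session

There is one attempt and no reset: what is moved stays moved. The work goes in short steps, each a Python script; the robot and the scene stay as the last script left them, time stands still between calls to the robot, and variables do not carry over. Pictures are saved under pics/ and viewed, about 12 in all and at most 16, crops included, and the job is handed in when it is done.

```bash
mkdir -p pics; python3 - <<'E'
from bench import ctrl
import cv2
for n in("scene","top"):
    cv2.imwrite(f"pics/{n}0.png",ctrl.read_camera(n)); p=ctrl.camera_params(n); print(n,{k:(v if k!='pose' else [[round(float(x),4) for x in r] for r in v]) for k,v in p.items()})
print(ctrl.current_t(),ctrl.current_eef_rot())
E
```

```text
scene {'fx': 403.29619873998126, 'fy': 403.29619873998126, 'cx': 283.89546841586935, 'cy': 217.48422658507798, 'pose': [[0.6828, 0.4233, -0.5955, -0.2588], [-0.7306, 0.3909, -0.5599, -0.6555], [-0.0042, 0.8173, 0.5761, 0.789], [0.0, 0.0, 0.0, 1.0]]}
top {'fx': 404.3573291290097, 'fy': 404.3573291290097, 'cx': 277.0666947229417, 'cy': 213.39730649662286, 'pose': [[0.0258, 0.99, -0.1387, 0.3898], [-0.9992, 0.0212, -0.0348, 0.0445], [-0.0316, 0.1394, 0.9897, 0.9953], [0.0, 0.0, 0.0, 1.0]]}
0.1 [[ 4.00284646e-01 -3.69588324e-04  9.16390782e-01]
 [-9.16390155e-01  1.07650658e-03  4.00284806e-01]
 [-1.13444130e-03 -9.99999352e-01  9.22219529e-05]]
```

View pics/scene0.png

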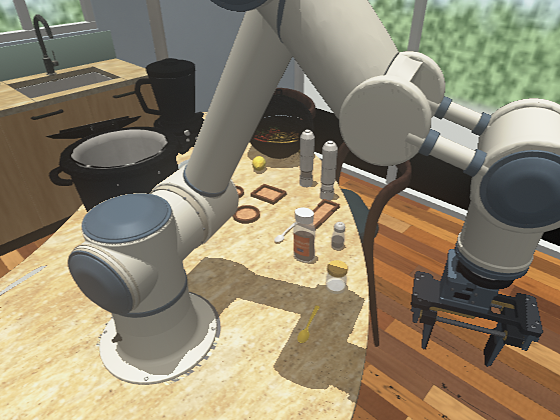

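View pics/top0.png

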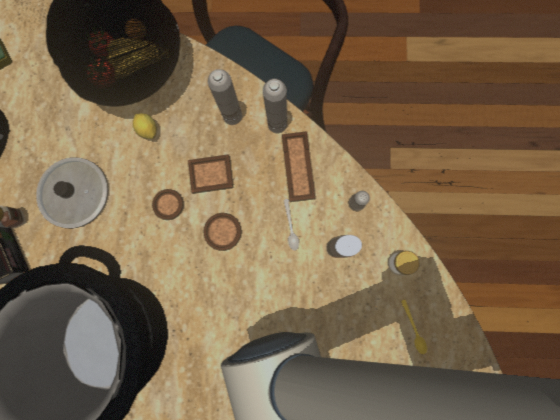

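```bash
cat > h.py <<'E'
from bench import ctrl
import cv2, numpy as np
def ray(n,u,v,z):
    p=ctrl.camera_params(n); T=np.array(p["pose"])
    d=T[:3,:3]@np.array([(u-p["cx"])/p["fx"],-(v-p["cy"])/p["fy"],-1]); o=T[:3,3]
    return o+d*(z-o[2])/d[2]
def proj(n,P):
    p=ctrl.camera_params(n); T=np.array(p["pose"]); c=T[:3,:3].T@(np.array(P)-T[:3,3])
    return p["cx"]-p["fx"]*c[0]/c[2], p["cy"]+p["fy"]*c[1]/c[2]
def R(deg):
    a=np.radians(deg); c,s=np.cos(a),np.sin(a)
    return np.array([[c,0,-s],[s,0,c],[0,-1,0]])
E
python3 - <<'E'
import cv2
a=cv2.imread("pics/top0.png")[60:285,145:445]; cv2.imwrite("pics/crop_top.png",cv2.resize(a,(800,600),interpolation=cv2.INTER_CUBIC))
a=cv2.imread("pics/scene0.png")[140:350,190:390]; cv2.imwrite("pics/crop_scene.png",cv2.resize(a,(571,600),interpolation=cv2.INTER_CUBIC))
E
```

```text
(no output)
```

View pics/crop_top.png

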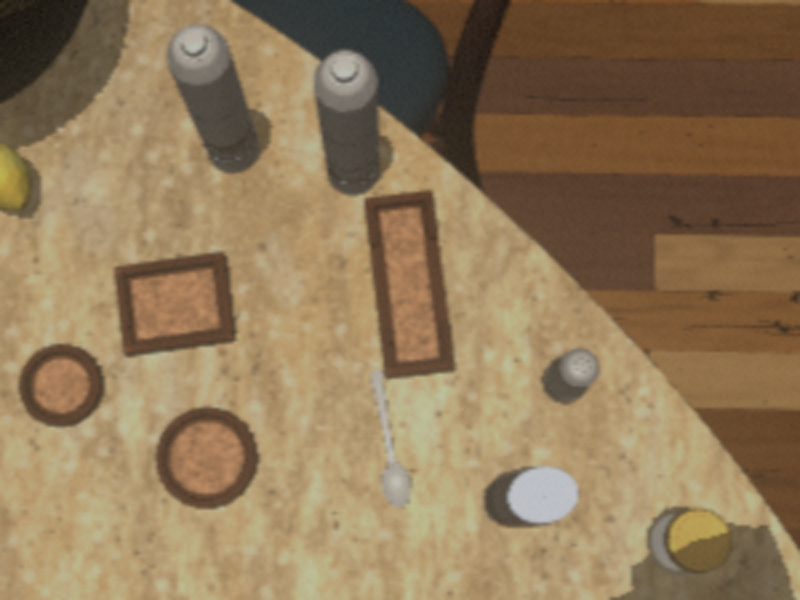

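View pics/crop_scene.png

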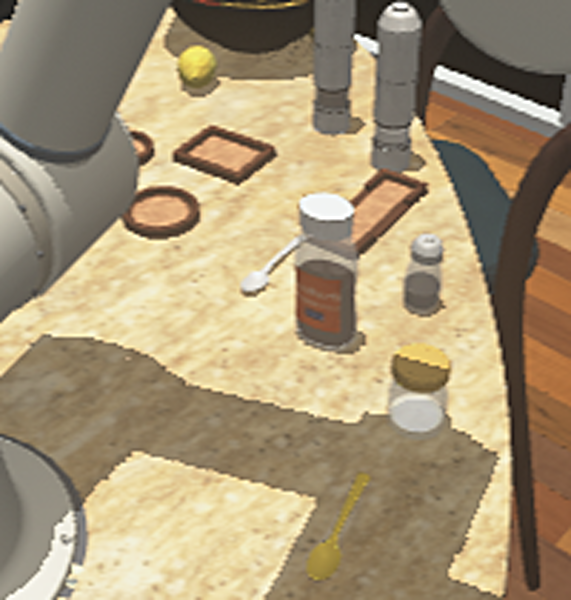

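The crops show these spoon-shaped things: the steel teaspoon at top (290,225) and a brass spoon at top (415,328). I choose the steel one. Stands in top: shaker_stand (168,204), jar_stand (222,231), tray (210,174), rest (298,166). Pieces: shaker (360,200), bottle cap (347,245), jar lid (407,263). Mills at (228,100) and (276,108).

```bash
cat > m.py <<'E'
from h import *
im=cv2.imread("pics/top0.png"); hsv=cv2.cvtColor(im,cv2.COLOR_BGR2HSV); H,S,V=cv2.split(hsv)
def cnt(mask,box):
    m=np.zeros_like(mask); x0,y0,x1,y1=box; m[y0:y1,x0:x1]=mask[y0:y1,x0:x1]
    c=max(cv2.findContours(m,cv2.RETR_EXTERNAL,cv2.CHAIN_APPROX_NONE)[0],key=cv2.contourArea)
    return c.reshape(-1,2)
def world(n,c,z): return np.array([ray(n,u,v,z)[:2] for u,v in c])
def rect(w): 
    r=cv2.minAreaRect((w*1000).astype(np.float32)); b=cv2.boxPoints(r); e=b[1]-b[0]; f=b[2]-b[1]
    L=e if np.hypot(*e)>np.hypot(*f) else f
    return np.round(r[0],1),np.round(r[1],1),"long axis deg",round(float(np.degrees(np.arctan2(L[1],L[0]))%180),1)
wood=((V<120)).astype(np.uint8)*255
for n,b in dict(shaker_stand=(148,183,188,226),jar_stand=(198,208,248,255),tray=(184,150,238,197),rest=(278,128,318,206)).items():
    print(n,rect(world("top",cnt(wood,b),.013)))
E
cat > m1.py <<'E'
from m import *
sp=((S<60)&(V>130)).astype(np.uint8)*255
c=cnt(sp,(280,198,304,252)); print("spoon",len(c),rect(world("top",c,.005)))
cap=((S<70)&(V>170)).astype(np.uint8)*255
c=cnt(cap,(325,230,365,260)); print("cap",rect(world("top",c,.168)))
y=((H>15)&(H<32)&(S>110)).astype(np.uint8)*255
c=cnt(y,(385,245,424,278)); print("lid",cv2.boundingRect(c),rect(world("top",c,.075)))
g=((S<70)).astype(np.uint8)*255
c=cnt(g,(345,185,375,215)); print("shaker",cv2.boundingRect(c),rect(world("top",c,.08)))
s=cv2.imread("pics/scene0.png")
vis=[cv2.resize(im[185:285,270:430],None,fx=4,fy=4,interpolation=0),cv2.resize(cv2.merge([sp|0,g,y])[185:285,270:430],None,fx=4,fy=4,interpolation=0)]
cv2.imwrite("pics/mask.png",cv2.resize(np.vstack(vis),None,fx=.74,fy=.74))
E
python3 m1.py
```

```text
shaker_stand (array([545.4, 351.9]), array([75.5, 78.2]), 'long axis deg', 91.3)
jar_stand (array([480.1, 211.8]), array([91.2, 91.2]), 'long axis deg', 92.2)
tray (array([624.5, 248.7]), array([ 88. , 106.2]), 'long axis deg', 99.3)
rest (array([647.7,  30. ]), array([174.1,  64.6]), 'long axis deg', 8.0)
spoon 107 (array([503.5,  45.4]), array([126.4,  25.6]), 'long axis deg', 9.2)
cap (array([445. , -73.3]), array([42.9, 50.6]), 'long axis deg', 90.3)
lid (395, 251, 24, 24) (array([ 414.2, -215.7]), array([51. , 51.5]), 'long axis deg', 178.7)
shaker (349, 191, 21, 20) (array([ 553.5, -109. ]), array([33.7, 49.3]), 'long axis deg', 136.0)
```

View pics/mask.png

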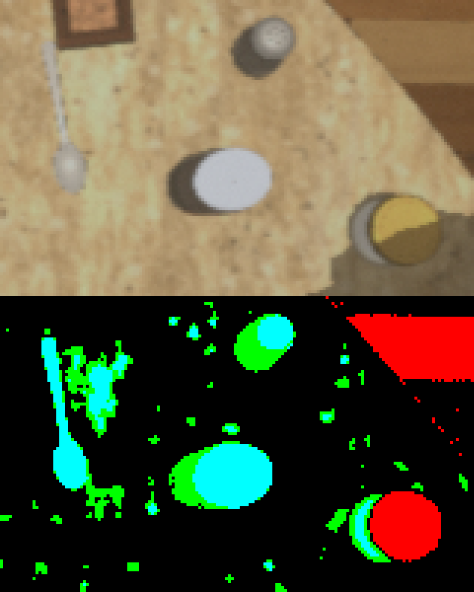

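```bash
cat > m2.py <<'E'
from m import *
g=((S<60)&(V>130)).astype(np.uint8)*255
c=cnt(g,(345,185,375,215)); print("shaker dome",rect(world("top",c,.085)))
c=cnt(((S<70)&(V>170)).astype(np.uint8)*255,(325,230,365,260)); w=world("top",c,.168)*1000
print("cap ell",cv2.fitEllipse(w.astype(np.float32)))
print("mills",ray("top",277.4,126.8,0),ray("top",233,119,0))
for n,P in dict(jarlid=(.4142,-.2157,.075),shk=(.5535,-.109,.09),cap=(.445,-.0733,.168),capc=(.445,-.0733,0),jarst=(.480,.2118,.014),spoon=(.5035,.0454,.004)).items(): print(n,np.round(proj("scene",P),1))
s=cv2.imread("pics/scene0.png"); hs=cv2.cvtColor(s,cv2.COLOR_BGR2HSV)
def bb(m,x0,y0,x1,y1):
    q=np.zeros(m.shape,np.uint8); q[y0:y1,x0:x1]=m[y0:y1,x0:x1]*255
    k=max(cv2.findContours(q,0,1)[0],key=cv2.contourArea); return cv2.boundingRect(k)
print("scene cap",bb((hs[...,1]<40)&(hs[...,2]>150),290,200,320,225),"lid",bb((hs[...,0]>15)&(hs[...,0]<30)&(hs[...,1]>150),320,255,352,280),"dome",bb(hs[...,1]<60,330,218,350,232),"bottle label",bb((hs[...,0]<12)&(hs[...,1]>120),290,220,320,262))
E
python3 m2.py
```

```text
shaker_stand (array([545.4, 351.9]), array([75.5, 78.2]), 'long axis deg', 91.3)
jar_stand (array([480.1, 211.8]), array([91.2, 91.2]), 'long axis deg', 92.2)
tray (array([624.5, 248.7]), array([ 88. , 106.2]), 'long axis deg', 99.3)
rest (array([647.7,  30. ]), array([174.1,  64.6]), 'long axis deg', 8.0)
shaker dome (array([ 560.2, -116.7]), array([24.9, 25.6]), 'long axis deg', 179.9)
cap ell ((444.37286376953125, -73.85002136230469), (41.838409423828125, 51.25405502319336), 12.403824806213379)
mills [0.75345726 0.08447503 0.        ] [0.77277644 0.1996537  0.        ]
jarlid [337.7 265.8]
shk [337.4 222.2]
cap [305.  210.9]
capc [303.6 257.6]
jarst [246.9 212.1]
spoon [287.5 231.4]Traceback (most recent call last):
  File "m2.py", line 12, in <module>
    print("scene cap",bb((hs[...,1]<40)&(hs[...,2]>150),290,200,320,225),"lid",bb((hs[...,0]>15)&(hs[...,0]<30)&(hs[...,1]>150),320,255,352,280),"dome",bb(hs[...,1]<60,330,218,350,232),"bottle label",bb((hs[...,0]<12)&(hs[...,1]>120),290,220,320,262))
                                                                               ~~^^^^^^^^^^^^^^^^^^^^^^^^^^^^^^^^^^^^^^^^^^^^^^^^^^^^^^^^^^^^^^^
  File "m2.py", line 11, in bb
    k=max(cv2.findContours(q,0,1)[0],key=cv2.contourArea); return cv2.boundingRect(k)
ValueError: max() iterable argument is empty
```

```bash
cat >> h.py <<'E'
def ori(p,deg):
    # of the two equivalent yaws pick the nearer reachable
    q0=np.array(ctrl.current_q()); best=None
    for d in (deg,deg+180):
        q=ctrl.ik(list(p),R(d))
        if q is not None:
            c=np.abs(np.array(q)-q0).max()
            if best is None or c<best[0]: best=(c,d)
    return R(best[1])
def st(tag): print(tag,"t%.1f"%ctrl.current_t(),np.round(ctrl.current_tool_pos(),4),"grip %.1fmm"%(91*ctrl.current_grip_width()),"F",np.round(ctrl.current_contact_force(),1))
E
python3 - <<'E'
from m import *
def pca(mask,box,z):
    m=np.zeros_like(mask); cv2.drawContours(m,[cnt(mask,box).reshape(-1,1,2)],-1,255,-1)
    v,u=np.nonzero(m); w=world("top",np.c_[u,v],z); c=w.mean(0); e,E=np.linalg.eigh(np.cov((w-c).T)); a=E[:,1]
    return c.round(4),4*np.sqrt(e),np.degrees(np.arctan2(a[1],a[0]))%180
print("cap",pca(((S<70)&(V>170)).astype(np.uint8)*255,(325,230,365,260),.168))
sp=((S<60)&(V>130)).astype(np.uint8)*255
print("spoon",pca(sp,(280,198,304,252),.004))
print("shk",proj("scene",(.560,-.117,.09)))
for n,p,a in [("sp",(.515,.047,.003),99),("spP",(.66,.032,.009),98),("jar",(.414,-.216,.02),0),("jarP",(.48,.212,.03),0),("jarP2",(.48,.212,.03),90),("shk",(.56,-.117,.02),71),("shkP",(.545,.352,.03),0),("bot",(.444,-.073,.1),9),("botP",(.6245,.2487,.11),9.3),("botPup",(.6245,.2487,.25),9.3),("botup",(.444,-.073,.25),9)]:
    for d in(a,a-180,a+180):
        q=ctrl.ik(list(p),R(d)); print(n,d,None if q is None else np.round(q).astype(int))
E
```

```text
shaker_stand (array([545.4, 351.9]), array([75.5, 78.2]), 'long axis deg', 91.3)
jar_stand (array([480.1, 211.8]), array([91.2, 91.2]), 'long axis deg', 92.2)
tray (array([624.5, 248.7]), array([ 88. , 106.2]), 'long axis deg', 99.3)
rest (array([647.7,  30. ]), array([174.1,  64.6]), 'long axis deg', 8.0)
cap (array([ 0.4442, -0.0739]), array([0.04338595, 0.05327676]), np.float64(102.95373340884811))
spoon (array([0.4917, 0.0445]), array([0.0211278 , 0.15620107]), np.float64(11.462706558817672))
shk (np.float64(340.9470763713623), np.float64(222.3024310531245))
sp 99 [  -1   38  104    0   39 -100]
sp -81 [ -1  38 104   0  39  80]
sp 279 [ -1  38 104   0  39  80]
spP 98 [  -2   44   82    0   54 -100]
spP -82 [-2 44 82  0 54 80]
spP 278 [-2 44 82  0 54 80]
jar 0 [-35  34 110   0  36 -35]
jar -180 [-35  34 110   0  36 145]
jar 180 [-35  34 110   0  36 145]
jarP 0 [ 17  35 102   0  43  17]
jarP -180 [  17   35  102    0   43 -163]
jarP 180 [  17   35  102    0   43 -163]
jarP2 90 [ 17  35 102   0  43 -73]
jarP2 -90 [ 17  35 102   0  43 107]
jarP2 270 [ 17  35 102   0  43 107]
shk 71 [-18  39  95   0  46 -89]
shk -109 [-18  39  95   0  46  91]
shk 251 [-18  39  95   0  46  91]
shkP 0 [28 42 83  0 55 28]
shkP -180 [  28   42   83    0   55 -152]
shkP 180 [  28   42   83    0   55 -152]
bot 9 [-17  24 109   0  47 -26]
bot -171 [-17  24 109   0  47 154]
bot 189 [-17  24 109   0  47 154]
botP 9.3 [17 38 76  0 66  7]
botP -170.7 [  17   38   76    0   66 -173]
botP 189.3 [  17   38   76    0   66 -173]
botPup 9.3 [17 31 67  0 82  7]
botPup -170.7 [  17   31   67    0   82 -173]
botPup 189.3 [  17   31   67    0   82 -173]
botup 9 [-17  12  97   0  71 -26]
botup -171 [-17  12  97   0  71 154]
botup 189 [-17  12  97   0  71 154]
```

```bash
python3 - <<'E'
from h import *
x,y=.5153,.0477; up=(x,y,.22); o=R(101); 
if abs(ctrl.ik(list(up),o)[5]-ctrl.current_q()[5])>120: o=R(-79)
ctrl.goto([x,y,.25],o); st("above")
ctrl.command_gripper(0.6)
ctrl.move_l([x,y,.04],vel=.2)
print(ctrl.move_l([x,y,.003],vel=.03,contact_N=4)); st("down")
ctrl.command_gripper(0.0); st("shut")
ctrl.move_l([x,y,.06],vel=.1); st("lift")
cv2.imwrite("pics/top1.png",ctrl.read_camera("top")); cv2.imwrite("pics/scene1.png",ctrl.read_camera("scene"))
a=cv2.imread("pics/scene1.png")[150:300,200:400]; cv2.imwrite("pics/c1.png",cv2.resize(a,(800,600)))
E
```

```text
above t2.5 [0.5155 0.0471 0.2499] grip 91.0mm F [-0.  -0.8 -0. ]
False
down t5.8 [0.5154 0.0477 0.0031] grip 54.4mm F [ 0.5 -0.1 -0.4]
shut t6.5 [0.5153 0.0477 0.003 ] grip 17.1mm F [-0.3  1.3 -0.4]
lift t7.2 [0.5151 0.0477 0.0597] grip 17.4mm F [-0.9  0.4 -0.9]
```

View pics/c1.png

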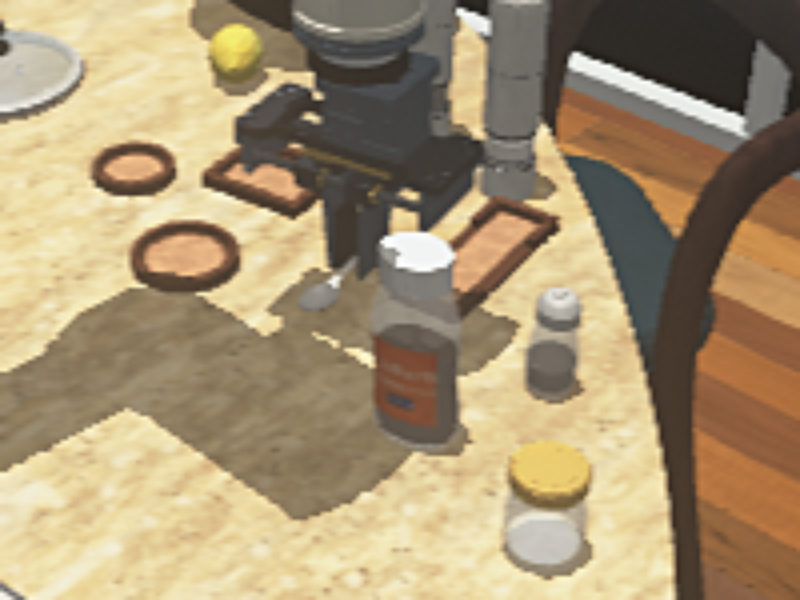

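The spoon is lifted between the fingers (crop bowl at (320,295)). Now to its rest.

```bash
python3 - <<'E'
from h import *
p=ctrl.current_tool_pos(); ctrl.move_l([p[0],p[1],.12],vel=.2)
x,y=.6596,.0317; o=ori((x,y,.12),98)
ctrl.move_l([x,y,.12],vel=.15,ori=o); st("over")
ctrl.move_l([x,y,.035],vel=.12)
print(ctrl.move_l([x,y,.0095],vel=.02,contact_N=4)); st("down")
ctrl.command_gripper(0.45); st("open")
ctrl.move_l([x,y,.06],vel=.1); ctrl.move_l([x,y,.25],vel=.3)
ctrl.goto([.414,-.216,.25],ori((.414,-.216,.25),0)); ctrl.command_gripper(1.0); st("over jar")
im=ctrl.read_camera("top"); cv2.imwrite("pics/top2.png",im); 
cv2.imwrite("pics/c2.png",cv2.resize(im[110:285,200:430],(788,600)))
E
```

```text
over t8.9 [0.6588 0.0318 0.1197] grip 17.7mm F [ 0.2 -0.1 -0.3]
False
down t11.2 [0.6597 0.0317 0.0096] grip 17.3mm F [-0.7 -0.1 -0.6]
open t11.7 [0.6596 0.0317 0.0095] grip 41.1mm F [-0.5  0.4  0.1]
over jar t15.3 [ 0.414 -0.216  0.25 ] grip 91.1mm F [-0.5 -0.5  0.4]
```

View pics/c2.png

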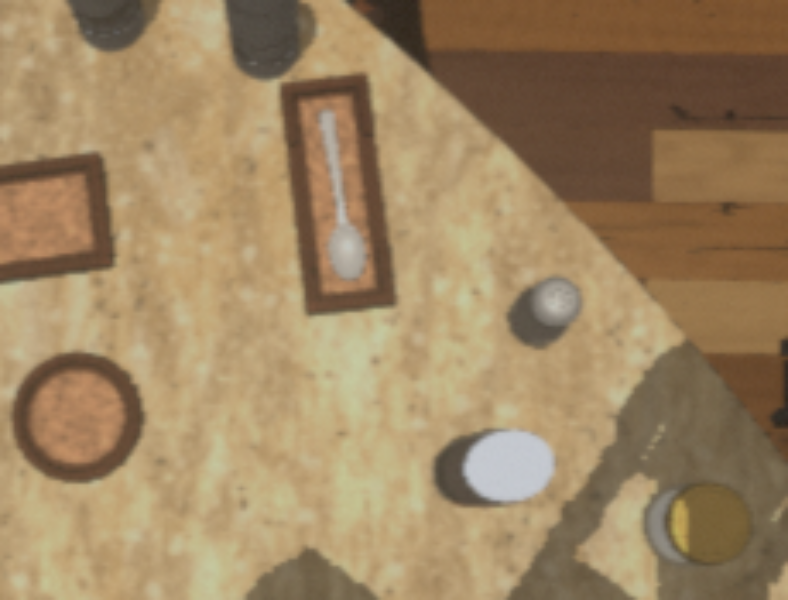

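The spoon lies centred in its rest (ends at crop (327,110) and (347,280), rest centre (338,195)). The jar is next.

```bash
python3 - <<'E'
from h import *
x,y=.414,-.2157
ctrl.move_l([x,y,.11],vel=.2)
print(ctrl.move_l([x,y,.021],vel=.06,contact_N=5)); st("down")
ctrl.command_gripper(0.0); st("shut")
ctrl.move_l([x,y,.05],vel=.08); ctrl.move_l([x,y,.30],vel=.25); st("lift")
X,Y=.480,.2118
ctrl.goto([X,Y,.22],ori((X,Y,.22),0)); st("over")
ctrl.move_l([X,Y,.06],vel=.12)
im=ctrl.read_camera("top"); cv2.imwrite("pics/c3.png",cv2.resize(im[150:300,130:330],(800,600)))
E
```

```text
False
down t17.9 [ 0.4142 -0.2158  0.0213] grip 90.9mm F [-0.3 -0.5 -0.3]
shut t18.5 [ 0.414  -0.2157  0.021 ] grip 56.6mm F [-0.3  0.7  1. ]
lift t20.2 [ 0.4135 -0.2153  0.2987] grip 56.8mm F [-0.   0.1 -1.7]
over t21.8 [0.4804 0.211  0.2201] grip 56.5mm F [-0.3  0.1 -1.8]
```

View pics/c3.png

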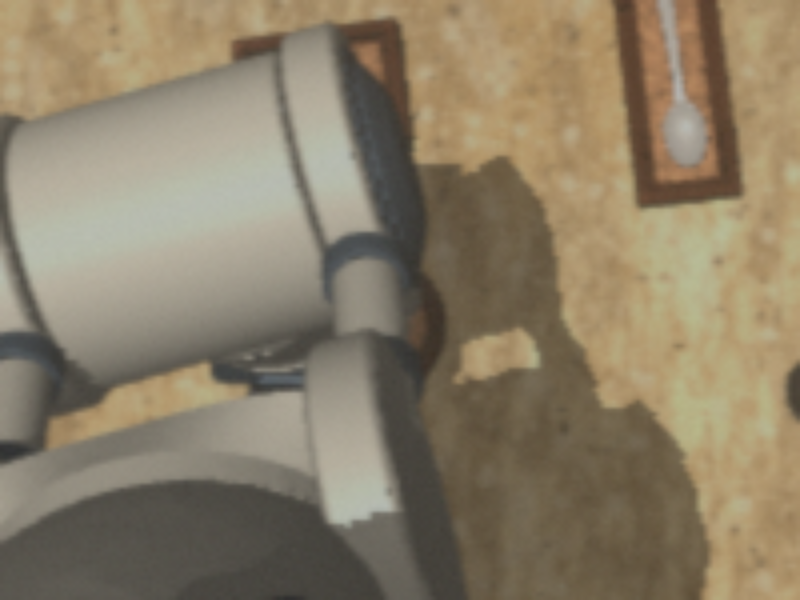

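The arm hides the stand in this view, but the load (about 1.2 N) and the width fit the jar. I place it using contact and check after backing off.

```bash
python3 - <<'E'
from h import *
X,Y=.480,.2118
ctrl.move_l([X,Y,.036],vel=.06)
print(ctrl.move_l([X,Y,.026],vel=.02,contact_N=3)); st("down")
ctrl.command_gripper(0.85); st("open")
ctrl.move_l([X,Y,.11],vel=.1); ctrl.move_l([X,Y,.27],vel=.3)
x,y=.560,-.117
o=ori((x,y,.25),71)
ctrl.goto([x,y,.27],o); st("over shaker"); 
im=ctrl.read_camera("top"); cv2.imwrite("pics/top4.png",im); cv2.imwrite("pics/c4.png",cv2.resize(im[140:290,140:340],(800,600)))
E
```

```text
True
down t24.4 [0.48   0.2119 0.0268] grip 56.6mm F [-1.4  0.7  6.7]
open t24.9 [0.4796 0.2117 0.0265] grip 77.1mm F [ 0.8  0.1 -0.3]
over shaker t27.8 [ 0.5598 -0.1162  0.2693] grip 77.5mm F [-0.1  0.2 -0.3]
```

View pics/c4.png

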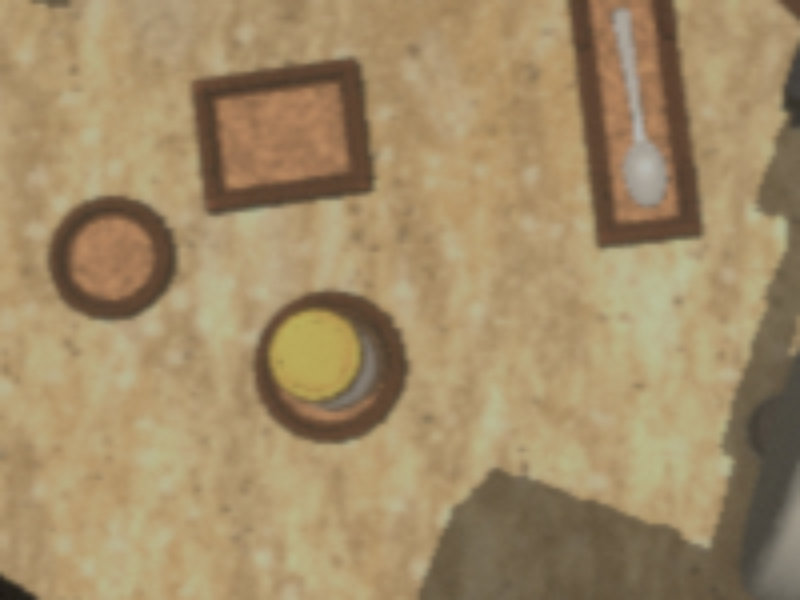

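Jar in the wide stand, lid at crop (316,354). Verify that numerically while doing the shaker.

```bash
python3 - <<'E'
from h import *
print("jar lid",ray("top",140+316/4,140+354/4,.081))
x,y=.560,-.117
ctrl.command_gripper(1.0)
ctrl.move_l([x,y,.12],vel=.2)
print(ctrl.move_l([x,y,.023],vel=.06,contact_N=5)); st("down")
ctrl.command_gripper(0.0); st("shut")
ctrl.move_l([x,y,.05],vel=.08); ctrl.move_l([x,y,.30],vel=.25); st("lift")
X,Y=.5454,.3519
ctrl.goto([X,Y,.22],ori((X,Y,.22),30)); st("over")
ctrl.move_l([X,Y,.06],vel=.12); ctrl.move_l([X,Y,.038],vel=.06)
print(ctrl.move_l([X,Y,.028],vel=.02,contact_N=3)); st("down")
E
```

```text
jar lid [0.48026747 0.20839578 0.081     ]
False
down t30.9 [ 0.5602 -0.1171  0.0233] grip 90.7mm F [ 0.1 -0.8  0.1]
shut t31.8 [ 0.56  -0.117  0.023] grip 40.8mm F [-0.1 -0.6  0. ]
lift t33.4 [ 0.5593 -0.1168  0.2985] grip 40.9mm F [-0.6  0.  -0.7]
over t35.1 [0.5458 0.3512 0.22  ] grip 40.8mm F [ 0.1 -0.4 -0.5]
True
down t37.6 [0.5454 0.3518 0.0289] grip 41.2mm F [-0.9 -1.5  7.5]
```

```bash
python3 - <<'E'
from h import *
X,Y=.5454,.3519
ctrl.command_gripper(0.7); st("open")
ctrl.move_l([X,Y,.12],vel=.1); ctrl.move_l([X,Y,.3],vel=.3)
x,y=.25,-.35
ctrl.goto([x,y,.32],ori((x,y,.32),13)); ctrl.command_gripper(1.0); st("aside")
im=ctrl.read_camera("top"); cv2.imwrite("pics/top5.png",im); cv2.imwrite("pics/c5.png",cv2.resize(im[110:290,140:380],(800,600)))
hsv=cv2.cvtColor(im,cv2.COLOR_BGR2HSV); m=((hsv[...,1]<70)&(hsv[...,2]>160)).astype(np.uint8)*255
q=np.zeros_like(m); q[228:262,322:368]=m[228:262,322:368]
c=max(cv2.findContours(q,0,1)[0],key=cv2.contourArea).reshape(-1,2)
w=np.array([ray("top",u,v,.168)[:2] for u,v in c],np.float32)*1000; print(cv2.fitEllipse(w),cv2.minAreaRect(w))
E
```

```text
open t38.2 [0.545  0.3517 0.0283] grip 63.5mm F [-1.  -0.6 -0.5]
aside t43.3 [ 0.25 -0.35  0.32] grip 91.0mm F [-0.3 -0.2  0. ]
((443.5401611328125, -73.98463439941406), (40.7840576171875, 51.73604965209961), 11.122270584106445) ((444.0194091796875, -73.36701965332031), (40.637046813964844, 50.89633560180664), 1.3223474025726318)
```

View pics/c5.png

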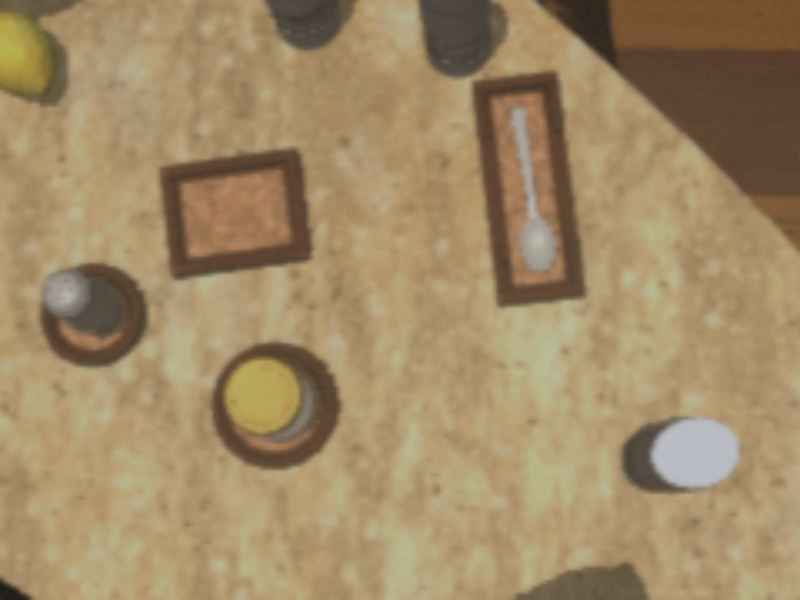

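Shaker upright in the narrow stand (dome at crop (67,292)); jar and spoon unchanged. Now the bottle, its x axis at about 11°.

```bash
python3 - <<'E'
from h import *
x,y=.4438,-.0737
ctrl.goto([x,y,.30],ori((x,y,.3),11)); st("over")
ctrl.move_l([x,y,.19],vel=.15)
print(ctrl.move_l([x,y,.104],vel=.06,contact_N=5)); st("down")
ctrl.command_gripper(0.0); st("shut")
ctrl.move_l([x,y,.13],vel=.06); st("lift"); ctrl.move_l([x,y,.27],vel=.15)
X,Y=.6245,.2487
ctrl.move_l([X,Y,.27],vel=.15,ori=ori((X,Y,.27),9.3)); st("over tray")
ctrl.move_l([X,Y,.15],vel=.1)
im=ctrl.read_camera("scene"); cv2.imwrite("pics/c6.png",cv2.resize(im[130:280,180:380],(800,600)))
E
```

```text
over t44.6 [ 0.4437 -0.0745  0.3001] grip 91.1mm F [ 0.5  0.4 -0.1]
False
down t47.1 [ 0.444  -0.0738  0.1043] grip 90.6mm F [-0.3 -0.7  0.2]
shut t47.8 [ 0.4439 -0.0737  0.104 ] grip 46.4mm F [ 0.7  0.5 -1.6]
lift t48.4 [ 0.4437 -0.0737  0.13  ] grip 46.1mm F [-0.1 -0.7 -5.5]
over tray t52.1 [0.6244 0.2483 0.2701] grip 46.5mm F [ 0.5 -0.1 -5.9]
```

View pics/c6.png

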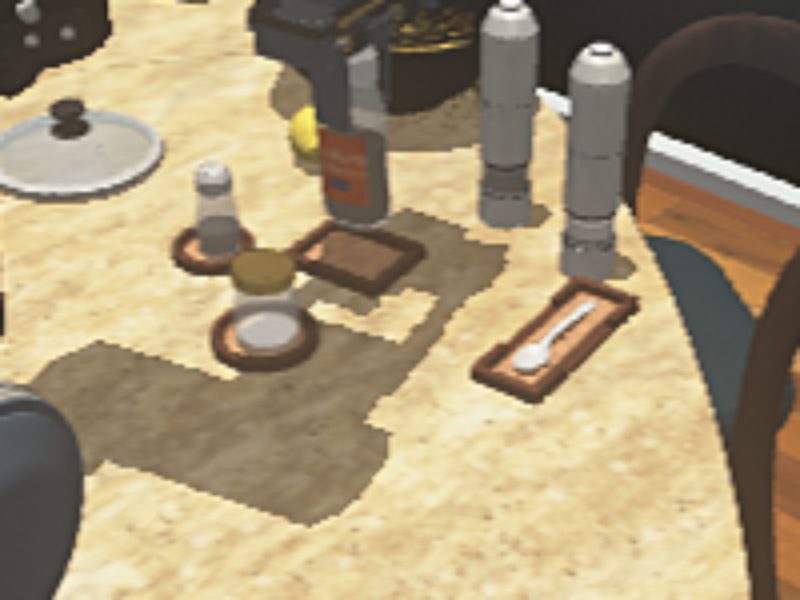

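The bottle hangs upright over the tray (base at crop (357,215)) and the mills still stand. Lowering it now.

```bash
python3 - <<'E'
from h import *
X,Y=.6245,.2487
ctrl.move_l([X,Y,.122],vel=.06)
print(ctrl.move_l([X,Y,.1085],vel=.02,contact_N=4)); st("down")
if abs(ctrl.current_tool_pos()[2]-.110)<.003:
    ctrl.command_gripper(0.8); st("open")
    ctrl.move_l([X,Y,.2],vel=.08); ctrl.move_l([X,Y,.3],vel=.2)
    ctrl.goto([.25,-.35,.32],ori((.25,-.35,.32),11)); st("aside")
for n in("top","scene"): cv2.imwrite(f"pics/{n}7.png",ctrl.read_camera(n))
a=cv2.imread("pics/top7.png")[60:260,140:340]; b=cv2.imread("pics/scene7.png")[130:280,200:350]
cv2.imwrite("pics/c7.png",np.hstack([cv2.resize(a,(400,400)),cv2.resize(b,(400,400))]))
E
```

```text
True
down t54.7 [0.6245 0.2486 0.1099] grip 46.0mm F [-0.  -0.8  5.1]
open t55.3 [0.6235 0.2484 0.1089] grip 72.9mm F [-0.1 -0.   0.2]
aside t59.8 [ 0.2505 -0.3499  0.32  ] grip 72.8mm F [0.1 0.3 0.3]
```

View pics/c7.png

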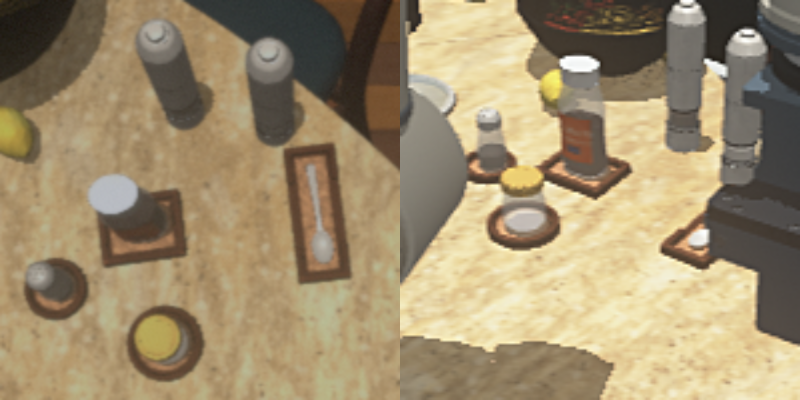

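```bash
python3 - <<'E'
from h import *
im=cv2.imread("pics/top7.png"); h=cv2.cvtColor(im,cv2.COLOR_BGR2HSV)
def c(m,b,z):
    x0,y0,x1,y1=b; q=np.zeros(m.shape,np.uint8); q[y0:y1,x0:x1]=m[y0:y1,x0:x1]*255
    k=cv2.moments(max(cv2.findContours(q,0,1)[0],key=cv2.contourArea)); return np.round(ray("top",k["m10"]/k["m00"],k["m01"]/k["m00"],z),4)
g=(h[...,1]<70)&(h[...,2]>150)
bc=c(g,(180,140,215,175),.174); print("bottle",bc)
print("shaker",c((h[...,1]<60)&(h[...,2]>120),(148,185,172,208),.091))
print("jar",c((h[...,0]>15)&(h[...,0]<32)&(h[...,1]>110)&(h[...,2]>150),(204,214,236,244),.081))
if np.hypot(bc[0]-.6245,bc[1]-.2487)<.009: ctrl.sign_off(); print("signed")
E
```

```text
bottle [0.6228 0.2481 0.174 ]
shaker [0.5483 0.3495 0.091 ]
jar [0.4808 0.21   0.081 ]
the job is handed in; nothing more can be done
signed
```

I put all four pieces in their stands in the required order (teaspoon, jar, shaker, bottle) and handed the job in at about 60 s. No verdict is reported, so the results below are from my own checks.

- **Placing:** The jar, shaker and bottle were each lowered until they touched, and each touched within about 0.3 mm of the expected floor height. The spoon met no contact on the way down. I released it at the planned height, and the pictures show it flat and centred in its rest.
- **Final positions:** In the last top view the bottle is about 2 mm, the shaker about 4 mm and the jar about 2 mm from its stand centre; the limit is 15 mm. The spoon I judged only by eye, at about 1 mm (limit 18 mm).
- **Surroundings:** By eye, everything stands upright, the two mills are where they were, and the arm was clear at sign-off.
- **Disagreements:** The jar measured 3.4 mm off from a hand-read pixel and 2 mm from the final mask. The grip widths read 1–3 mm under the jar, shaker and bottle sizes given. Neither affected the result.

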